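# Switch on the carving bench in order

### The arm

A 6-joint arm with a two-finger parallel gripper is mounted at the origin on a cart in front of the work surface, level with it; the furniture and walls round the work are solid. World frame = base frame: x ahead of the robot, y to its left, z up, the work surface at z = 0. Lengths are in m, angles in rad, forces in N, time in s.
With the tool pointing down it reaches from about 0.35 to 0.975 m from the base axis. Payload 4.9 kg.
Tool frame: the origin (TCP) lies midway between the tips of the shut fingers; the grasp point (between the pads) lies 19 mm behind it; z points along the fingers, y is the direction in which the jaws open and shut (so a half turn about z gives the same grasp; the last joint's range is limited). The gripper opens to 85 mm and grips with 20 to 120 N. Pads are 22 mm wide; open, the fingers measure 114 mm over their backs; the gripper's body (76 mm by 85 mm) begins 54 mm behind the grasp point. The pads swing forward as they close: fully open they stand 13 mm farther back than shut.
Start: joints at [-1.45, 0.053, 1.613, -0, 1.476, -0.119], TCP at [0.148, -0.607, 0.209] pointing down, gripper open.
Joint ranges: [-3.01, 3.01], [-1.01, 2.22], [0.06, 2.58], [-1.02, 4.17], [0.09, 2.62], [-3.14, 3.14]. Speed limits (rad/s): [2.57, 2.57, 3.14, 3.14, 3.14, 3.14].

### API

Orientations are given as a rotation vector (axis times angle).
In Python, from station import ctrl gives the robot as it stands.
- The arm moves only by the tool jog_arm, never from a script. Its argument "steps" is a list of rows, each an object of numbers: "dx", "dy", "dz": the shift along the world's x, y, z in units of 60 mm (1.0 is 60 mm); "twist": the turn about the world's z in units of 10 degrees (1.0 is 10 degrees). A call has 1 to 5 rows; each row is the pose to reach, as a shift and turn from the pose measured when the call began; what a row does not reach only later rows make up. A row lasts 1/8 s, in which the tool goes at most 62.5 mm and 10.7 degrees, less where a joint would pass 70% of its speed; a pose out of reach is approached as far as the arm can. A call with a gripper value outside its range is refused whole. "gripper" is the closure in counts, from 0 (fully open) to 255 (shut), set as the call begins (left out, the last holds). The fingers move at their own pace and stop on an object; "newtons" is the grip in N (left out, the last holds). Time passes only in rows, so rows that repeat a pose let the fingers close. It gives the time, the measured TCP pose, the force and the opening at its end, in the units of the state.
- ctrl.get_obs(): the state, without advancing time (a new reading comes with each control period).
- ctrl.get_image(name): name is "scene" or "top"; returns a dict with "frame" (420x560x3 uint8, red, green, blue), "range_z" (420x560 float32, m along the optical axis (not along the pixel's ray), 0 where there is no reading), "fx", "fy", "cx", "cy" (pixels), "extrinsics" (4x4, takes a point from camera to world coordinates). Camera axes: x right, y down, z forward; pixel columns grow to the right and rows downward; lengths in m; the calibration is good to about 2 mm. A picture is of the moment at which its call begins.
- ctrl.finish_job(): hands the job in, once; it reports no verdict.
The state is a dict: "t": time; "q": joint angles; "dq": joint speeds; "effort": joint torques, N m; "tool_pos": TCP position; "tool_rot": TCP orientation; "contact_force": force on the tool from outside, world axes, zero at the start; "wrist_torque": the same for the moment, N m; "opening": finger opening in m.
Only numpy, scipy, OpenCV 4.12 (cv2) and the standard library are available. Lean on these libraries where they do the work, as an engineer would, in place of code of your own. Each camera call takes 0.05 s, during which the arm holds its last target.

### The job

Power up the carving bench in the right order: with a fingertip, lightly press in the yellow button (dust extractor), then the blue one (air filter), then the green one (power carver), each all the way down so that it stays in. Leave the red stop button alone, do not lift or shove the switch boxes, leave everything else where it lies, and finish with the hand clear.

Things in the scene. Friction and masses are not known exactly. Their poses are not given: they have to be found in the camera images.
- yellow_box: loose wireless switch box with the yellow button: 64 x 64 mm, 36 mm high, grey lower half, white cover, black seam, 0.5 to 0.8 kg, on rubber feet; origin at the centre of its underside, z up; the round button is in the middle of the cover
- yellow_top (a point): centre of the top face of the yellow button (34 mm across), moves with it; 50 mm above the bench (14 mm above the white cover) while the button is out, 42 mm above the bench when fully in; a dark bezel 43 mm across, 2 mm high, surrounds it
- yellow_button (a joint): travel of the yellow button straight down, in m: 0 out, 0.008 fully in (firm stop). About 2.5 N moves it; it has no spring and stays where it is pushed
- blue_box: loose wireless switch box with the blue button: 64 x 64 mm, 36 mm high, grey lower half, white cover, black seam, 0.5 to 0.8 kg, on rubber feet; origin at the centre of its underside, z up; the round button is in the middle of the cover
- blue_top (a point): centre of the top face of the blue button (34 mm across), moves with it; 50 mm above the bench (14 mm above the white cover) while the button is out, 42 mm above the bench when fully in; a dark bezel 43 mm across, 2 mm high, surrounds it
- blue_button (a joint): travel of the blue button straight down, in m: 0 out, 0.008 fully in (firm stop). About 2.5 N moves it; it has no spring and stays where it is pushed
- green_box: loose wireless switch box with the green button: 64 x 64 mm, 36 mm high, grey lower half, white cover, black seam, 0.5 to 0.8 kg, on rubber feet; origin at the centre of its underside, z up; the round button is in the middle of the cover
- green_top (a point): centre of the top face of the green button (34 mm across), moves with it; 50 mm above the bench (14 mm above the white cover) while the button is out, 42 mm above the bench when fully in; a dark bezel 43 mm across, 2 mm high, surrounds it
- green_button (a joint): travel of the green button straight down, in m: 0 out, 0.008 fully in (firm stop). About 2.5 N moves it; it has no spring and stays where it is pushed
- red_box: loose wireless switch box with the red button: 64 x 64 mm, 36 mm high, grey lower half, white cover, black seam, 0.5 to 0.8 kg, on rubber feet; origin at the centre of its underside, z up; the round button is in the middle of the cover
- red_top (a point): centre of the top face of the red button (34 mm across), moves with it; 50 mm above the bench (14 mm above the white cover) while the button is out, 42 mm above the bench when fully in; a dark bezel 43 mm across, 2 mm high, surrounds it
- red_button (a joint): travel of the red button straight down, in m: 0 out, 0.008 fully in (firm stop). About 2.5 N moves it; it has no spring and stays where it is pushed
- masking_tape: roll of masking tape, 96 mm across, 24 mm high, loose bystander; origin at the centre of its underside
- sanding_block: brown cork sanding block, 64 x 112 x 33 mm, loose bystander; origin at the centre of its underside
- offcut_2: flat wood offcut, 60 x 75 x 18 mm, loose bystander; origin at the centre of its underside
- gouge_wide: wide gouge with a wooden handle, 31 x 270 x 33 mm, long along its y, loose bystander; origin at the centre of its underside
- eraser: white eraser in a blue sleeve, 19 x 42 x 13 mm, loose bystander; origin at the centre of its underside
- offcut_1: wood offcut, 45 x 90 x 32 mm, loose bystander; origin at the centre of its underside
- offcut_3: pale wood offcut, 40 x 50 x 24 mm, loose bystander; origin at the centre of its underside
Things that resemble listed ones, but are neither listed nor needed, are in the scene too. Leave any purple look-alike of the blue_box alone.

How it is judged:
On the way, in this order (a step that is already met when the one before it is completed fails the run):
1. the yellow button is pressed in (value of joint yellow_button above 0.0055 m), for 0.1 s.
2. the blue button is pressed in (value of joint blue_button above 0.0055 m), for 0.1 s.
3. the green button is pressed in (value of joint green_button above 0.0055 m), for 0.1 s.
At the end, for the whole second after the job is handed in: The yellow, blue and green buttons are each in by more than 5.5 of their 8 mm, the red one by less than 2 mm; the four boxes stand level (within 0.05 rad), at rest and within 20 mm of where they began, and the other things within 25 mm of where they lay (value of joint each of yellow_button, blue_button, green_button above 0.0055 m and value of joint red_button below 0.002 m and distance of each of yellow_box, blue_box, green_box, red_box from where it was at the start of the episode below 0.02 m and angle between each of yellow_box, blue_box, green_box, red_box's own z axis and vertical below 0.05 rad and linear speed of each of yellow_box, blue_box, green_box, red_box below 0.01 m/s and distance of each of masking_tape, sanding_block, offcut_2, gouge_wide, eraser, offcut_1, offcut_3 from where it was at the start of the episode below 0.025 m); the robot touches nothing.
It fails at once if the blue button is pressed before the yellow one is in, or the green before the blue ((value of joint blue_button above 0.003 m and value of joint yellow_button below 0.004 m) or (value of joint green_button above 0.003 m and value of joint blue_button below 0.004 m)).
It fails at once if the red stop button is pressed (2 mm or more) (value of joint red_button above 0.002 m).
It fails at once if a switch box is pressed with more than 20 N (contact force between any of yellow_box, blue_box, green_box, red_box and the fingers above 20 N or contact force between any of yellow_box, blue_box, green_box, red_box and the arm above 20 N).
It fails at once if a switch box is lifted (10 mm) or shoved more than 20 mm (height (world z) of any of yellow_box, blue_box, green_box, red_box above 0.01 m or distance of any of yellow_box, blue_box, green_box, red_box from where it was at the start of the episode above 0.02 m).
It fails at once if a bystander is moved more than 25 mm (distance of any of masking_tape, sanding_block, offcut_2, gouge_wide, eraser, offcut_1, offcut_3 from where it was at the start of the episode above 0.025 m).
It also fails if it takes over 42 s, if anything falls off the work surface, if the arm or the gripper's body presses on something with over 40 N, if the wrist force passes 120 N, or if a joint passes its speed limit or range.

## Working session

There is one attempt and no reset: what is moved stays moved. The work goes in short steps, Python scripts to look and compute and a tool call to move; the robot and the scene stay as the last step left them, time stands still between calls to the robot, and variables do not carry over. Pictures are saved under pics/ and viewed, and the job is handed in when it is done.

Besides the shell and the picture viewer there is one more tool, called as name([rows], argument=value, ...), one row to a line, values as JSON. jog_arm: Moves the arm, as the interface text tells. Its arguments: {"type":"object","properties":{"steps":{"type":"array"},"gripper":{"type":"number"},"newtons":{"type":"number"}},"required":["steps"]}

```bash
mkdir -p pics; cat > h.py <<'E'
from station import ctrl
import numpy as np, cv2
def grab(n):
    d=ctrl.get_image(n); return d
def world(d):
    z=d["range_z"]; v,u=np.mgrid[:z.shape[0],:z.shape[1]]
    P=np.stack([(u-d["cx"])/d["fx"]*z,(v-d["cy"])/d["fy"]*z,z,np.ones_like(z)],-1)
    return (P@np.array(d["extrinsics"]).T)[...,:3]
E
python3 - <<'E'
from h import *
import pickle
for n in("top","scene"):
    d=grab(n); pickle.dump(d,open(n+".pkl","wb")); cv2.imwrite(f"pics/{n}0.png",d["frame"][...,::-1])
o=ctrl.get_obs(); print({k:np.round(v,3) for k,v in o.items()})
E
```

```text
{'t': np.float64(0.1), 'q': array([-1.45 ,  0.053,  1.614, -0.   ,  1.476, -0.119]), 'dq': array([-0.001, -0.003, -0.003, -0.001,  0.   ,  0.001]), 'effort': array([ 0.0000e+00, -3.9490e+01, -3.7136e+01, -0.0000e+00,  4.0000e-03,
        0.0000e+00]), 'tool_pos': array([ 0.148, -0.606,  0.208]), 'tool_rot': array([-3.117, -0.376,  0.   ]), 'contact_force': array([-0.747, -0.076, -0.162]), 'wrist_torque': array([ 0.064, -0.037, -0.023]), 'opening': np.float64(0.085)}
```

View pics/top0.png

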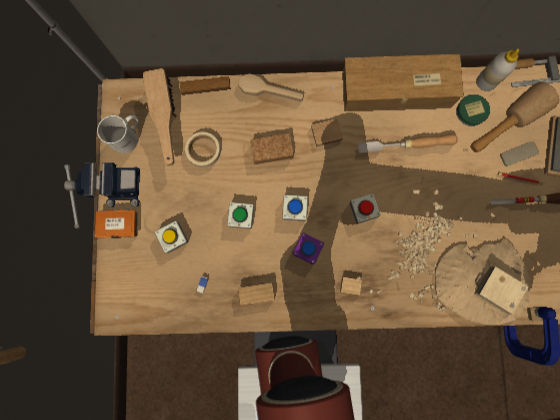

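View pics/scene0.png

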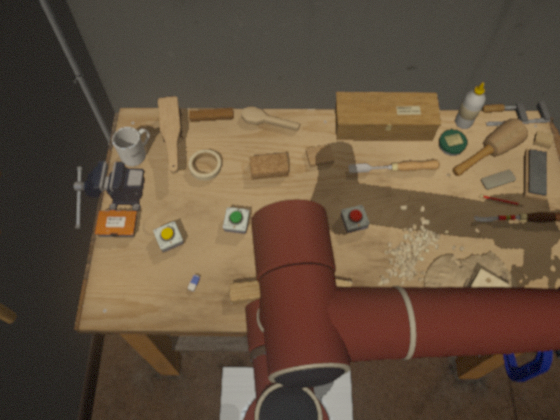

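The top picture shows these candidates:
- **Yellow:** button at (170,236). The orange carton at (115,224) and the glue cap at (512,55) are not switch boxes.
- **Blue:** white-cover box at (295,207). The purple-cover look-alike is at (308,249).
- **Green:** button at (240,214). The green tin at (473,109) is not a switch box.
- **Red:** stop button at (366,208).

Next I'll measure the positions and check them in a close crop.

```bash
python3 - <<'E'
from h import *
import pickle
d=pickle.load(open("top.pkl","rb")); W=world(d); f=d["frame"]
hsv=cv2.cvtColor(f,cv2.COLOR_RGB2HSV)
for n,(u,v) in dict(yellow=(170,236),green=(240,214),blue=(295,207),red=(366,208),purple=(308,249)).items():
    r=16; sl=np.s_[v-r:v+r+1,u-r:u+r+1]; w=W[sl].reshape(-1,3)
    h=hsv[sl].reshape(-1,3); 
    hc=np.median(hsv[v-2:v+3,u-2:u+3,0])
    b=(w[:,2]>.043)&(w[:,2]<.06); m=b&(abs(h[:,0].astype(int)-hc)<12)&(h[:,1]>120)
    c=(w[:,2]>.03)
    for k in(b,m,c):
        p=w[k]; print(n,k.sum(),np.round((p[:,:2].max(0)+p[:,:2].min(0))/2,4),np.round(p.mean(0),4),np.round(np.ptp(p[:,:2],axis=0),3))
m=(W[...,2]>.012)
# heights map
z=np.clip(W[...,2]*255/.3,0,255).astype(np.uint8)
cv2.imwrite("pics/z0.png",cv2.applyColorMap(z,cv2.COLORMAP_JET))
cv2.imwrite("pics/crop0.png",cv2.resize(f[180:280,140:390,::-1],None,fx=3.2,fy=3.2,interpolation=cv2.INTER_CUBIC))
E
```

```text
yellow 135 [0.4969 0.3278] [0.4963 0.3275 0.0497] [0.032 0.032]
yellow 133 [0.4969 0.3278] [0.4961 0.3275 0.0498] [0.032 0.032]
yellow 578 [0.4557 0.1929] [0.4953 0.3253 0.0455] [0.164 0.352]
green 134 [0.5518 0.1395] [0.5487 0.1424 0.0496] [0.051 0.045]
green 122 [0.5482 0.1419] [0.548  0.1418 0.0498] [0.03 0.03]
green 569 [0.4777 0.0971] [0.5478 0.1419 0.0415] [0.208 0.16 ]
blue 126 [ 0.5657 -0.0049] [ 0.5654 -0.0041  0.0499] [0.034 0.032]
blue 123 [ 0.5646 -0.0049] [ 0.565  -0.0041  0.05  ] [0.032 0.032]
blue 567 [ 0.4868 -0.0039] [ 0.5632 -0.0038  0.0477] [0.227 0.068]
red 135 [ 0.5582 -0.1923] [ 0.5573 -0.1909  0.0497] [0.033 0.035]
red 130 [ 0.557  -0.1911] [ 0.5569 -0.1907  0.0498] [0.03  0.033]
red 578 [ 0.4846 -0.1065] [ 0.5547 -0.1882  0.0518] [0.222 0.247]
purple 134 [ 0.4551 -0.0353] [ 0.4545 -0.0356  0.0499] [0.031 0.032]
purple 130 [ 0.4548 -0.0353] [ 0.454  -0.0355  0.05  ] [0.031 0.032]
purple 581 [ 0.4335 -0.0294] [ 0.4538 -0.0353  0.0414] [0.12  0.093]
```

View pics/crop0.png

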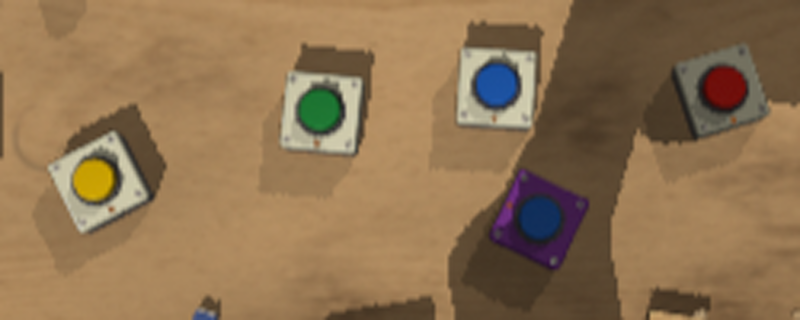

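View pics/z0.png

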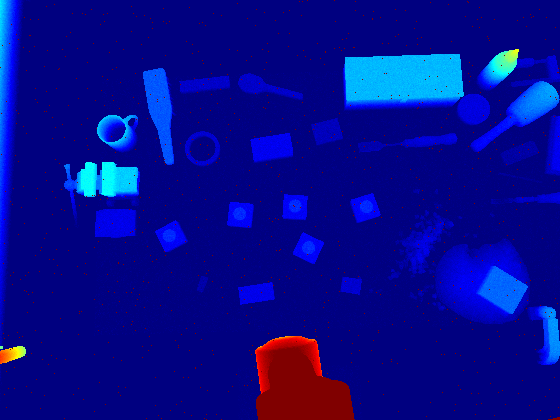

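The crop confirms it: the white-cover boxes are yellow at crop (95,180), green at (320,110) and blue at (497,85). The purple look-alike is at (540,218) and red is at (724,88). All button tops measure z≈0.050 and about 32 mm across, which matches the description, and all are within reach (r≈0.57–0.60).

Targets:
- Yellow: (0.4965, 0.3275)
- Blue: (0.565, -0.004)
- Green: (0.548, 0.142)

I'll shut the gripper and travel at z≈0.21, arcing around the base.

jog_arm([
  {"dx":0.8,"dy":0.5},
  {"dx":1.6,"dy":1.0},
  {"dx":2.4,"dy":1.6},
  {"dx":3.2,"dy":2.2},
  {"dx":4.0,"dy":2.8},
], gripper=255)

```text
validation failed for argument at $.st...
```

jog_arm([
  {"dx":0.8,"dy":0.5,"dz":0,"twist":0},
  {"dx":1.6,"dy":1.0,"dz":0,"twist":0},
  {"dx":2.4,"dy":1.6,"dz":0,"twist":0},
  {"dx":3.2,"dy":2.2,"dz":0,"twist":0},
  {"dx":4.0,"dy":2.8,"dz":0,"twist":0},
], gripper=255)

```text
t: 0.72
tool_pos: [0.3895, -0.4369, 0.2072]
tool_rot: [-3.117, -0.375, 0.0]
contact_force: [1.0, -0.1, 0.0]
opening: 0.0
```

All four keys are needed in each row. The arm moved as commanded, so I'll carry on around toward yellow.

jog_arm([
  {"dx":0.3,"dy":0.9,"dz":0,"twist":0},
  {"dx":0.6,"dy":1.8,"dz":0,"twist":0},
  {"dx":0.9,"dy":2.7,"dz":0,"twist":0},
  {"dx":1.2,"dy":3.6,"dz":0,"twist":0},
  {"dx":1.5,"dy":4.5,"dz":0,"twist":0},
])

```text
t: 1.35
tool_pos: [0.4796, -0.165, 0.2068]
tool_rot: [-3.117, -0.375, 0.001]
contact_force: [-0.3, -0.2, 0.3]
opening: 0.0002
```

jog_arm([
  {"dx":0.1,"dy":0.9,"dz":0,"twist":0},
  {"dx":0.2,"dy":1.8,"dz":0,"twist":0},
  {"dx":0.2,"dy":2.7,"dz":0,"twist":0},
  {"dx":0.2,"dy":3.6,"dz":0,"twist":0},
  {"dx":0.2,"dy":4.5,"dz":0,"twist":0},
])

```text
t: 1.98
tool_pos: [0.491, 0.1067, 0.2064]
tool_rot: [-3.117, -0.375, 0.001]
contact_force: [0.3, 0.8, -0.3]
opening: -0.0002
```

jog_arm([
  {"dx":0.02,"dy":0.9,"dz":0,"twist":0},
  {"dx":0.05,"dy":1.8,"dz":0,"twist":0},
  {"dx":0.09,"dy":2.7,"dz":0,"twist":0},
  {"dx":0.09,"dy":3.68,"dz":0,"twist":0},
  {"dx":0.09,"dy":3.68,"dz":-0.8,"twist":0},
])

```text
t: 2.6
tool_pos: [0.4986, 0.3325, 0.1623]
tool_rot: [-3.112, -0.382, -0.013]
contact_force: [-0.0, -0.3, 0.0]
opening: -0.0005
```

```bash
python3 - <<'E'
from h import *
o=ctrl.get_obs(); print(o["tool_pos"],o["contact_force"],o["t"])
E
```

```text
[0.49862995 0.33250697 0.16232353] [-0.04540016 -0.29147335  0.00387226] 2.6
```

jog_arm([
  {"dx":-0.03,"dy":-0.08,"dz":-0.6,"twist":0},
  {"dx":-0.03,"dy":-0.08,"dz":-1.2,"twist":0},
  {"dx":-0.03,"dy":-0.08,"dz":-1.55,"twist":0},
  {"dx":-0.03,"dy":-0.08,"dz":-1.6,"twist":0},
  {"dx":-0.03,"dy":-0.08,"dz":-1.6,"twist":0},
])

```text
t: 3.22
tool_pos: [0.4976, 0.328, 0.0674]
tool_rot: [-3.111, -0.382, -0.015]
contact_force: [-0.2, -0.3, -0.3]
opening: 0.0001
```

```bash
python3 - <<'E'
from h import *
d=grab("top");o=ctrl.get_obs(); print(o["tool_pos"],o["contact_force"],o["t"])
e=grab("scene")
f=np.hstack([cv2.resize(x["frame"][190:280,110:240,::-1],None,fx=3,fy=3) for x in(d,e)])
cv2.imwrite("pics/y1.png",f)
E
```

```text
[0.49799885 0.32822543 0.06805649] [ 0.0977688  -0.1999707   0.49469839] 3.275
```

View pics/y1.png

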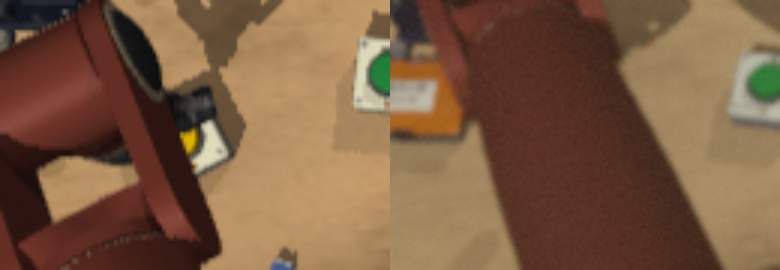

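The tip sits over the yellow button at about (190,140) in the left crop, partly hidden by the arm. The opening is still 0. I'll lower it gently.

jog_arm([
  {"dx":-0.02,"dy":-0.01,"dz":-0.1,"twist":0},
  {"dx":-0.02,"dy":-0.01,"dz":-0.2,"twist":0},
  {"dx":-0.02,"dy":-0.01,"dz":-0.25,"twist":0},
  {"dx":-0.02,"dy":-0.01,"dz":-0.28,"twist":0},
  {"dx":-0.02,"dy":-0.01,"dz":-0.31,"twist":0},
])

```text
t: 3.95
tool_pos: [0.4969, 0.3277, 0.0495]
tool_rot: [-3.111, -0.382, -0.018]
contact_force: [-0.0, 0.6, -0.4]
opening: -0.0003
```

jog_arm([
  {"dx":0,"dy":0,"dz":-0.02,"twist":0},
  {"dx":0,"dy":0,"dz":-0.04,"twist":0},
])

```text
t: 4.2
tool_pos: [0.497, 0.3277, 0.0471]
tool_rot: [-3.111, -0.382, -0.018]
contact_force: [-0.8, -0.7, -0.3]
opening: -0.0002
```

jog_arm([
  {"dx":0,"dy":0,"dz":-0.02,"twist":0},
  {"dx":0,"dy":0,"dz":-0.03,"twist":0},
])

```text
t: 4.45
tool_pos: [0.497, 0.3277, 0.0453]
tool_rot: [-3.111, -0.382, -0.018]
contact_force: [0.3, -0.1, -0.1]
opening: -0.0
```

```bash
python3 - <<'E'
from h import *
o=ctrl.get_obs(); print(o["tool_pos"],o["contact_force"],o["t"],o["effort"])
E
```

```text
[0.49697709 0.32772646 0.04529155] [ 0.34570363 -0.13285324 -0.06581352] 4.45 [-1.51897155e-03 -3.86580598e+01 -3.29873979e+01  1.02414188e-02
 -3.80323967e-02  3.08579854e-05]
```

```bash
python3 - <<'E'
from h import *
d=grab("top");W=world(d);f=d["frame"];h=cv2.cvtColor(f,cv2.COLOR_RGB2HSV)
s=np.s_[215:260,145:200]
m=(abs(h[s][...,0].astype(int)-25)<8)&(h[s][...,1]>190)
p=W[s][m];print(m.sum(),np.round(p[:40],4))
cv2.imwrite("pics/y2.png",cv2.resize(f[200:270,130:220,::-1],None,fx=8,fy=8))
E
```

```text
13 [[0.4962 0.3161 0.0525]
 [0.4962 0.3137 0.0517]
 [0.4964 0.3118 0.0488]
 [0.4938 0.3168 0.0496]
 [0.4937 0.314  0.0502]
 [0.4939 0.312  0.0476]
 [0.4912 0.3168 0.0495]
 [0.4913 0.3147 0.0475]
 [0.4913 0.312  0.0477]
 [0.4615 0.2461 0.3315]
 [0.4887 0.3146 0.0478]
 [0.4892 0.3136 0.0413]
 [0.486  0.3145 0.0481]]
```

View pics/y2.png

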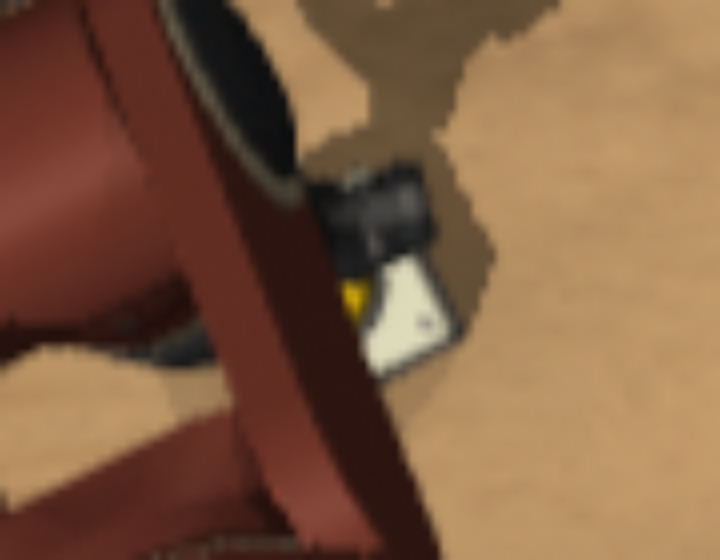

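The visible yellow sliver, at (352,300) in the crop, reads about 48–50 mm high, so the button has barely moved. I'll continue in 1 mm steps.

jog_arm([
  {"dx":0,"dy":0,"dz":-0.02,"twist":0},
])

```text
t: 4.62
tool_pos: [0.497, 0.3277, 0.0441]
tool_rot: [-3.111, -0.382, -0.018]
contact_force: [-0.2, 0.9, 0.0]
opening: 0.0003
```

jog_arm([
  {"dx":0,"dy":0,"dz":-0.02,"twist":0},
])

```text
t: 4.75
tool_pos: [0.497, 0.3277, 0.0428]
tool_rot: [-3.111, -0.382, -0.018]
contact_force: [-0.0, -0.7, -0.1]
opening: -0.0005
```

jog_arm([
  {"dx":0,"dy":0,"dz":-0.02,"twist":0},
])

```text
t: 4.88
tool_pos: [0.497, 0.3277, 0.0415]
tool_rot: [-3.111, -0.382, -0.018]
contact_force: [0.5, 0.8, 0.0]
opening: -0.0002
```

```bash
python3 - <<'E'
from h import *
for k in range(3):
    d=grab("top");W=world(d);f=d["frame"];h=cv2.cvtColor(f,cv2.COLOR_RGB2HSV)
    s=np.s_[215:260,165:200]
    m=(abs(h[s][...,0].astype(int)-25)<8)&(h[s][...,1]>190)&(W[s][...,2]<.1)
    p=W[s][m];print(m.sum(),np.round(np.sort(p[:,2]),4))
print(ctrl.get_obs()["contact_force"],ctrl.get_obs()["tool_pos"])
cv2.imwrite("pics/y3.png",cv2.resize(f[200:270,130:220,::-1],None,fx=8,fy=8))
s=np.s_[219:240,169:186]
print((W[s][...,2]*1000).astype(int))
E
```

```text
8 [0.0384 0.0446 0.0456 0.046  0.0498 0.05   0.0507 0.0525]
7 [0.0429 0.0452 0.0453 0.0482 0.0488 0.0491 0.0523]
6 [0.0352 0.0435 0.0458 0.0475 0.0487 0.0532]
[ 0.10704016  0.58048543 -0.17888969] [0.49693007 0.32770754 0.04146528]
[[  -2    2    0    3    1   -3    4    1    1    1    1    4    0    0
     1   -4    1]
 [   1    0   -1   -3    0   -1   35    0   -2   -3  155  159  154  151
     2   -4   -2]
 [   0   -1    4    2   34   37   34   38  152  160  156  159  157  154
    -3    0   -1]
 [ 183  181  174  175   35   36  147  148  154  155  155  154  159  155
     2    0    2]
 [ 191  185  183  177  169  140  149  152  150  157  160  162  157  153
   148   -3    1]
 [ 196  183  172  168  169  167  168  163  160  160  155  156  156  149
   153   -2   -1]
 [ 195  185  179  170  170  167  169  162  161  163  159  159  155  158
   154    0    1]
 [ 315  189  171  174  171  166  168  160  165  167  159  157  156  154
   152    3    0]
 [ 318  189  179  169  168  167  168  163  161  161  156  155  159  154
   154  152    2]
 [ 322  194  186  183  175  172  156  149  151  150  157  
[... 322 characters left out ...]
3  126  125  131  138  135  133  129   34   39   30
    14    2    0]
 [ 348  339  329  115  126  127  129 1246  119   35   35   31   35   30
    30    4   -2]
 [ 352  344  331  322  121  119  116  112   35   40   36   36   38   38
    30   15    0]
 [ 357  348  334  324   54  113   46   36   38   32   37   34   39   33
    33   23    7]
 [ 365  353  344  333   45   53   47   37   38   36   39   33   36   40
    37   26   15]
 [ 367  358  347  338  328 1246   43   37   36   32   33   35   41   38
    36   33   19]
 [ 368  359  352  344  330   48   35   43   35   33   32   36   34   35
    34   35   30]
 [ 377  365  358  346  336  326   35   41   38   31   36   34   33   41
    36   38   37]]
```

View pics/y3.png

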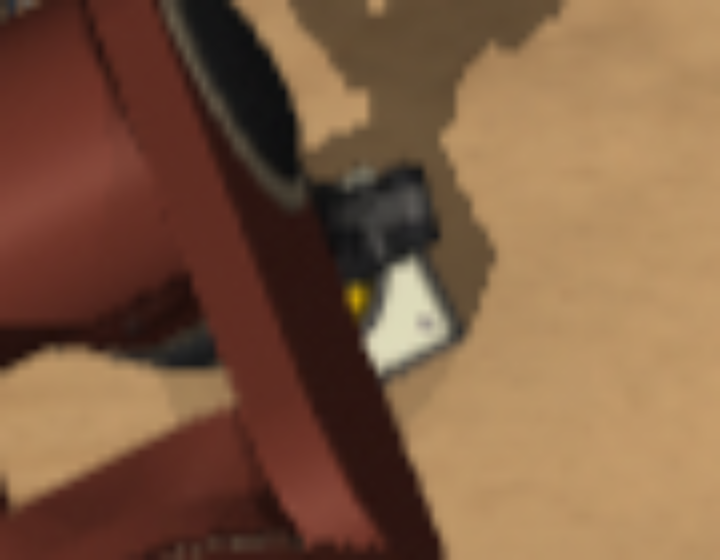

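The depth on the few visible pixels is noisy, at about 43–50 mm. I'll use the firm stop as the test and go on down in sub-millimetre steps, watching the force.

jog_arm([
  {"dx":0,"dy":0,"dz":-0.01,"twist":0},
])

```text
t: 5.15
tool_pos: [0.4971, 0.3278, 0.041]
tool_rot: [-3.111, -0.382, -0.018]
contact_force: [0.2, 0.2, 0.2]
opening: 0.0001
```

jog_arm([
  {"dx":0,"dy":0,"dz":-0.01,"twist":0},
])

```text
t: 5.28
tool_pos: [0.4971, 0.3278, 0.0404]
tool_rot: [-3.111, -0.382, -0.018]
contact_force: [-0.2, 0.1, -0.3]
opening: 0.0
```

jog_arm([
  {"dx":0,"dy":0,"dz":-0.01,"twist":0},
])

```text
t: 5.4
tool_pos: [0.4971, 0.3278, 0.0397]
tool_rot: [-3.111, -0.382, -0.018]
contact_force: [0.1, -0.2, 0.9]
opening: 0.0001
```

jog_arm([
  {"dx":0,"dy":0,"dz":-0.01,"twist":0},
])

```text
t: 5.52
tool_pos: [0.4971, 0.3278, 0.0391]
tool_rot: [-3.111, -0.382, -0.018]
contact_force: [-0.3, -0.4, 0.7]
opening: -0.0005
```

jog_arm([
  {"dx":0,"dy":0,"dz":-0.01,"twist":0},
])

```text
t: 5.65
tool_pos: [0.4971, 0.3278, 0.0385]
tool_rot: [-3.111, -0.382, -0.018]
contact_force: [0.7, -0.6, -0.1]
opening: -0.0002
```

```bash
python3 - <<'E'
from h import *
a=[]
for k in range(4):
    d=grab("top");o=ctrl.get_obs();print(np.round(o["contact_force"],2),np.round(o["wrist_torque"],3),np.round(o["tool_pos"],4))
    a.append(d)
f=np.mean([x["frame"] for x in a],0);W=np.median([world(x) for x in a],0)
print((W[232:242,172:180,2]*1000).astype(int)); print(f[232:242,172:180].astype(int)[...,0]-f[232:242,172:180].astype(int)[...,2])
E
```

```text
[ 0.74 -0.22  0.06] [0.001 0.032 0.02 ] [0.497  0.3277 0.0384]
[ 0.17  0.71 -0.8 ] [ 0.008 -0.008  0.038] [0.497  0.3277 0.0384]
[ 0.02 -0.35 -0.35] [-0.01   0.002 -0.009] [0.497  0.3277 0.0384]
[ 0.45 -0.43  0.71] [-0.024  0.01   0.03 ] [0.4971 0.3278 0.0385]
[[118 117 125 131 133 141 132 129]
 [317 120 124 126 125 120 115  37]
 [322 120 118 115 108  39  34  34]
 [326  48 111  48  37  38  35  34]
 [332 321  52  45  38  41  33  37]
 [337 329  50  42  36  37  35  35]
 [341 332  50  39  39  38  36  35]
 [347 339 328  38  38  37  35  37]
 [351 341 332  37  40  33  37  35]
 [357 348 337 327  33  34  37  34]]
[[  5   1  -1  -1   0   2   3   0]
 [ 12   0   0   0  -1   0  12  27]
 [ 21   3   0  -1   6   3  19  35]
 [ 27  10  64  31  22   5  24  36]
 [ 28  78 157  96  35   5  27  36]
 [ 28  78 197 113  28   6  31  35]
 [ 28  28 138  73  13  10  35  35]
 [ 28  28  46  31   6  20  35  35]
 [ 28  28  28  19   6  31  36  35]
 [ 28  28  28  20  26  36  35  36]]
```

Averaged over four pictures, the button still reads about 50 mm, although the tool claims 38 mm with no force. So the tool isn't where I think it is relative to the button. I'll check where the gripper really is before going lower.

```bash
python3 - <<'E'
from h import *
a=[grab("top") for k in range(2)]
W=np.median([world(x) for x in a],0); f=a[0]["frame"]
s=np.s_[215:242,160:192]
w=W[s].reshape(-1,3); c=f[s].reshape(-1,3).astype(int)
m=(w[:,2]>.06)&(w[:,2]<.2)&(c.max(1)-c.min(1)<25)
p=w[m];print(len(p),p.min(0),p.max(0))
for lo in np.arange(.1,.2,.02):
    q=p[(p[:,2]>=lo)&(p[:,2]<lo+.02)]
    if len(q):print(lo,len(q),q.min(0).round(3),q.max(0).round(3))
d=a[0];E=np.array(d["extrinsics"]);print(E.round(3))
def proj(P):
    q=np.linalg.inv(E)@np.append(P,1);return (d["fx"]*q[0]/q[2]+d["cx"],d["fy"]*q[1]/q[2]+d["cy"])
o=ctrl.get_obs();P=o["tool_pos"]
from scipy.spatial.transform import Rotation as R
M=R.from_rotvec(o["tool_rot"]).as_matrix();print(M.round(3))
g=f[200:270,130:220,::-1].copy();g=cv2.resize(g,None,fx=8,fy=8)
for z,col in((0,(0,255,0)),(-.073,(255,0,255)),(-.11,(255,255,0))):
    for b in((-.038,-.0425),(.038,-.0425),(.038,.0425),(-.038,.0425),(0,0)):
        u,v=proj(P+M@np.array([*b,z])) if z else proj(P+M@np.array([b[0]*.3,b[1]*.3,0]))
        cv2.circle(g,(int((u-130+.5)*8),int((v-200+.5)*8)),5,col,-1)
cv2.imwrite("pics/y4.png",g)
e=grab("scene");cv2.imwrite("pics/s4.png",e["frame"][...,::-1])
E
```

```text
157 [0.49183203 0.26523656 0.10739753] [0.51919294 0.3025824  0.19946683]
0.1 10 [0.492 0.288 0.107] [0.499 0.303 0.12 ]
0.12000000000000001 17 [0.493 0.276 0.122] [0.517 0.299 0.138]
0.14 78 [0.496 0.265 0.141] [0.519 0.287 0.159]
0.16000000000000003 41 [0.494 0.277 0.16 ] [0.515 0.292 0.18 ]
0.18000000000000002 11 [0.497 0.288 0.181] [0.511 0.291 0.199]
[[-0.027 -0.989  0.147  0.374]
 [-0.999  0.029  0.014  0.017]
 [-0.018 -0.147 -0.989  1.247]
 [ 0.     0.     0.     1.   ]]
[[ 0.97   0.242  0.011]
 [ 0.242 -0.97   0.009]
 [ 0.012 -0.006 -1.   ]]
```

View pics/y4.png

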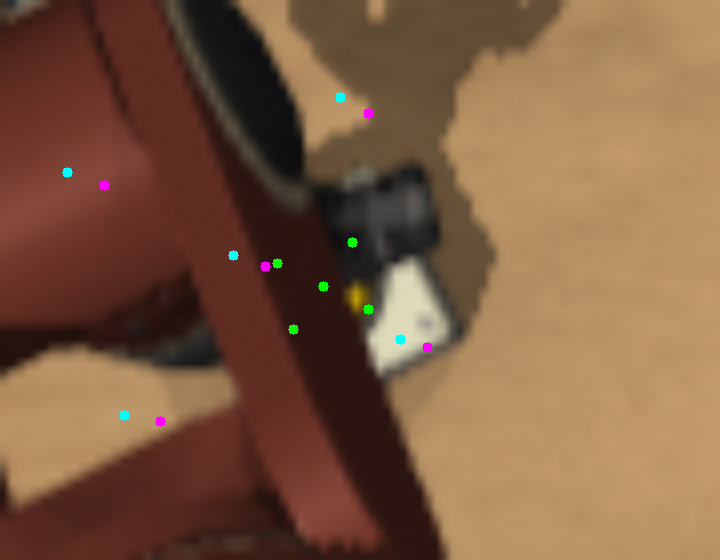

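View pics/s4.png

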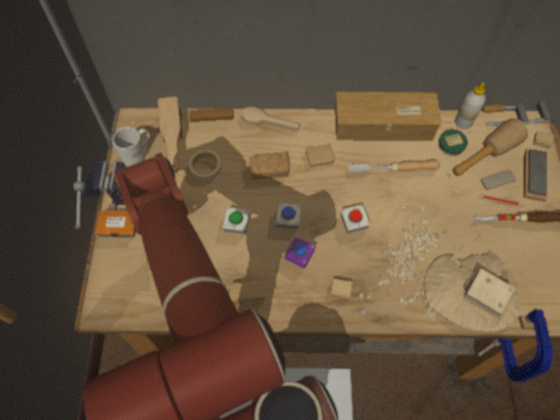

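Projecting the tool pose shows the horizontal location agrees: the visible knuckle lies symmetric about the tool's y axis. What's unclear is the tip height and whether the button went in. I'll back off and look rather than push deeper.

```bash
python3 - <<'E'
from h import *
o=ctrl.get_obs();print(o["effort"].round(3),o["q"].round(4),o["t"])
E
```

```text
[ 1.0000e-03 -3.8779e+01 -3.2735e+01  1.0000e-02 -4.2000e-02  0.0000e+00] [0.4562 0.1378 1.822  0.0037 1.1684 1.7815] 6.0
```

jog_arm([
  {"dx":0,"dy":0,"dz":0.5,"twist":0},
  {"dx":0,"dy":0,"dz":1.0,"twist":0},
  {"dx":0.3,"dy":-0.9,"dz":1.5,"twist":0},
  {"dx":0.6,"dy":-1.8,"dz":1.5,"twist":0},
  {"dx":0.9,"dy":-2.7,"dz":1.5,"twist":0},
])

```text
t: 6.62
tool_pos: [0.552, 0.1644, 0.1297]
tool_rot: [-3.11, -0.383, -0.022]
contact_force: [-0.8, -0.0, -0.8]
opening: 0.0
```

```bash
python3 - <<'E'
from h import *
o=ctrl.get_obs();print(o["effort"].round(3),o["tool_pos"].round(4),o["t"],o["opening"])
d=grab("top");f=d["frame"];cv2.imwrite("pics/y5.png",cv2.resize(f[150:300,80:330,::-1],None,fx=3.2,fy=3.2))
import pickle
for x in (pickle.load(open("top.pkl","rb")),d):
    W=world(x);h=cv2.cvtColor(x["frame"],cv2.COLOR_RGB2HSV);s=np.s_[220:252,154:188]
    m=(abs(h[s][...,0].astype(int)-25)<6)&(h[s][...,1]>200)&(W[s][...,2]>.03)&(W[s][...,2]<.1)
    print(m.sum(),np.median(W[s][m],0).round(4))
E
```

```text
[ 4.4000e+00 -3.6089e+01 -3.5414e+01  8.0000e-03  8.3000e-02  6.5500e-01] [0.552  0.1644 0.1297] 6.625 1.0579198355532612e-07
128 [0.4944 0.3271 0.0496]
126 [0.4947 0.3271 0.0494]
```

View pics/y5.png

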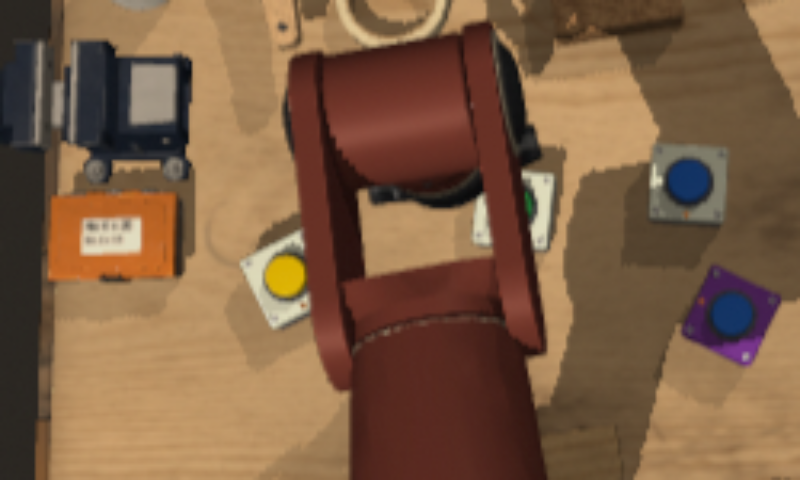

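Retreating showed yellow is still out: the median is 49.4 mm, against 49.6 mm before, and the box hasn't moved. The tip therefore never touched, even though the reported z was 38 mm. Either the height reading or the tip estimate is wrong. I'll look for a camera view of the fingertips.

```bash
python3 - <<'E'
from h import *
o=ctrl.get_obs();print(o["q"].round(4),o["opening"])
e=grab("scene");d=grab("top")
print(np.array(e["extrinsics"]).round(3),e["fx"],d["fx"])
cv2.imwrite("pics/s6.png",cv2.resize(e["frame"][100:310,80:360,::-1],None,fx=2.8,fy=2.8))
cv2.imwrite("pics/t6.png",cv2.resize(d["frame"][150:250,170:270,::-1],None,fx=6,fy=6))
for P in (o["tool_pos"],o["tool_pos"]+[0,0,.073],o["tool_pos"]+[0,0,.15]):
  for x in(d,e):
    q=np.linalg.inv(x["extrinsics"])@np.append(P,1);print((x["fx"]*q[0]/q[2]+x["cx"]).round(1),(x["fy"]*q[1]/q[2]+x["cy"]).round(1))
E
```

```text
[ 0.148  -0.0113  1.8136  0.0024  1.3254  1.4785] 2.1343453048855076e-05
[[ 0.013 -0.883  0.469 -0.124]
 [-1.    -0.01   0.01   0.017]
 [-0.004 -0.469 -0.883  1.385]
 [ 0.     0.     0.     1.   ]] 539.403166557874 460.4816156534112
229.3 206.9
226.7 199.8
225.2 202.0
224.3 186.1
220.3 196.0
221.6 170.1
```

View pics/t6.png

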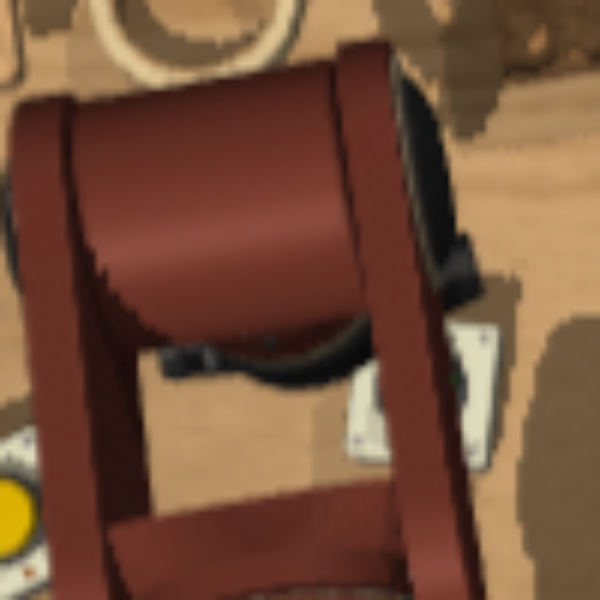

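View pics/s6.png

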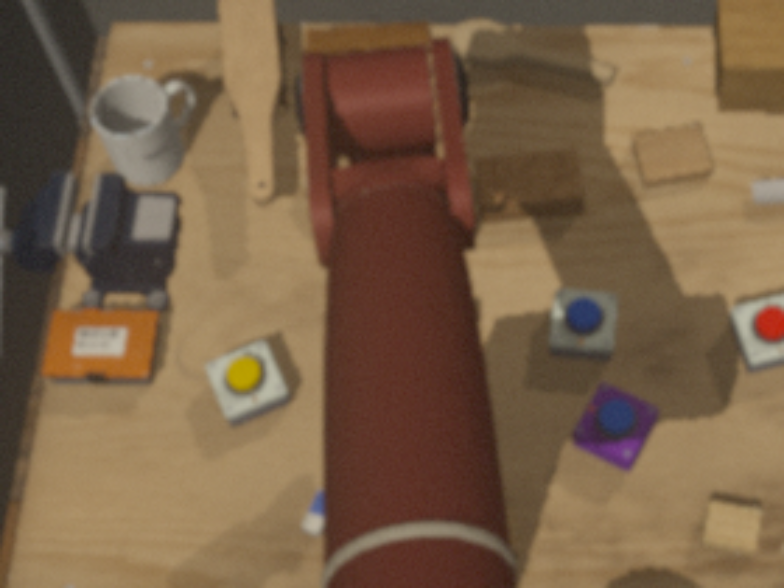

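The knuckles in the top view, at (201,210) and (247,195), have their midpoint where the reported pose projects, so the horizontal position is right. To check that the fingers really are shut, I'll open and shut them here, well above everything, and compare the pictures.

jog_arm([
  {"dx":0,"dy":0,"dz":0.3,"twist":0},
  {"dx":0,"dy":0,"dz":0.3,"twist":0},
  {"dx":0,"dy":0,"dz":0.3,"twist":0},
  {"dx":0,"dy":0,"dz":0.3,"twist":0},
  {"dx":0,"dy":0,"dz":0.3,"twist":0},
], gripper=0)

```text
t: 7.4
tool_pos: [0.5515, 0.1639, 0.1463]
tool_rot: [-3.111, -0.376, -0.017]
contact_force: [0.5, -0.0, 0.8]
opening: 0.0853
```

```bash
python3 - <<'E'
from h import *
d=grab("top");print(ctrl.get_obs()["opening"])
cv2.imwrite("pics/t7.png",cv2.resize(d["frame"][150:250,170:270,::-1],None,fx=6,fy=6))
E
```

```text
0.08544146810826063
```

View pics/t7.png

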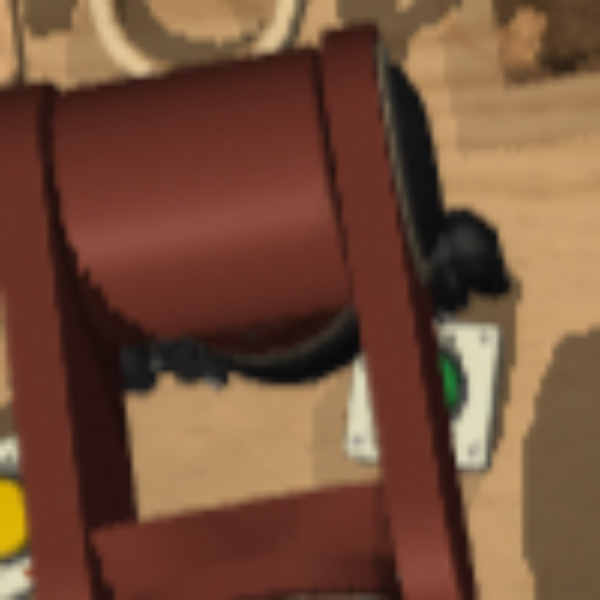

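jog_arm([
  {"dx":0,"dy":0,"dz":0,"twist":0},
  {"dx":0,"dy":0,"dz":0,"twist":0},
  {"dx":0,"dy":0,"dz":0,"twist":0},
  {"dx":0,"dy":0,"dz":0,"twist":0},
  {"dx":0,"dy":0,"dz":0,"twist":0},
], gripper=255)

```text
t: 8.07
tool_pos: [0.5516, 0.1638, 0.1464]
tool_rot: [-3.111, -0.375, -0.018]
contact_force: [-0.0, 0.2, 0.1]
opening: 0.0
```

```bash
python3 - <<'E'
from h import *
d=grab("top");print(ctrl.get_obs()["opening"],ctrl.get_obs()["tool_pos"])
cv2.imwrite("pics/t8.png",cv2.resize(d["frame"][150:250,170:270,::-1],None,fx=6,fy=6))
E
```

```text
-0.00015684030022036438 [0.55158015 0.16375458 0.14637195]
```

View pics/t8.png

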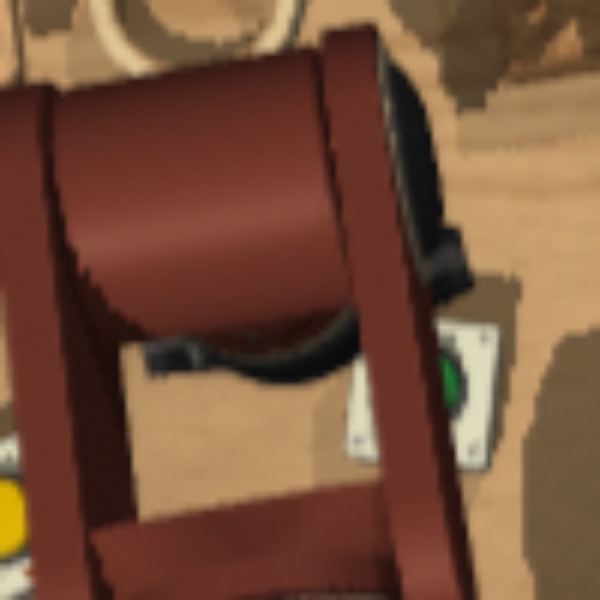

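The fingers really are shut, with the knuckles pulled in compared with the open picture, so the opening reading is right. That leaves the height. I'll measure the gripper's 3D position from the knuckles to check both xy and z.

```bash
python3 - <<'E'
from h import *
ds=[grab("top") for _ in range(2)]
W=np.median([world(x) for x in ds],0);f=ds[0]["frame"].astype(int)
o=ctrl.get_obs();print(o["tool_pos"].round(4),o["tool_rot"].round(3))
from scipy.spatial.transform import Rotation as R
M=R.from_rotvec(o["tool_rot"]).as_matrix()
dark=(f.max(-1)-f.min(-1)<25)&(f.max(-1)<95)&(W[...,2]>.1)&(W[...,2]<.5)
n,l,st,c=cv2.connectedComponentsWithStats(dark[185:220,190:256].astype(np.uint8))
for i in range(1,n):
    if st[i,4]<8: continue
    p=W[185:220,190:256][l==i]; t=(p-o["tool_pos"])@M
    print(i,st[i],(c[i]+[190,185]).round(1));print(np.percentile(p,[2,50,98],axis=0).round(3));print("tool",np.percentile(t,[2,50,98],axis=0).round(3).tolist())
E
```

```text
[0.5515 0.1638 0.1463] [-3.111 -0.375 -0.018]
1 [ 47   0  12  16 122] [242.3 192.1]
[[0.521 0.094 0.249]
 [0.551 0.102 0.265]
 [0.572 0.114 0.475]]
tool [[-0.042, 0.048, -0.33], [-0.012, 0.056, -0.119], [0.008, 0.063, -0.103]]
2 [  0  16  40  13 238] [213.  208.2]
[[0.506 0.134 0.244]
 [0.518 0.158 0.338]
 [0.535 0.216 0.449]]
tool [[-0.037, -0.057, -0.303], [-0.033, -0.005, -0.192], [-0.004, 0.022, -0.098]]
```

The knuckle tops sit about 117 mm behind the reported tip. For a shut gripper of this kind I'd expect roughly 90–105 mm, so the real tip is likely 10–20 mm higher than reported. The xy is consistent. I'll return over yellow and press down until the force sensor responds.

jog_arm([
  {"dx":-0.3,"dy":0.9,"dz":0,"twist":0},
  {"dx":-0.6,"dy":1.8,"dz":0,"twist":0},
  {"dx":-0.9,"dy":2.7,"dz":0,"twist":0},
  {"dx":-0.9,"dy":2.73,"dz":-0.3,"twist":0},
  {"dx":-0.9,"dy":2.73,"dz":-0.8,"twist":0},
])

```text
t: 8.85
tool_pos: [0.4983, 0.3283, 0.0988]
tool_rot: [-3.111, -0.378, -0.022]
contact_force: [-0.1, -0.9, -0.6]
opening: 0.0
```

jog_arm([
  {"dx":-0.02,"dy":-0.01,"dz":-0.4,"twist":0},
  {"dx":-0.02,"dy":-0.01,"dz":-0.7,"twist":0},
  {"dx":-0.02,"dy":-0.01,"dz":-0.85,"twist":0},
  {"dx":-0.02,"dy":-0.01,"dz":-0.95,"twist":0},
  {"dx":-0.02,"dy":-0.01,"dz":-0.95,"twist":0},
])

```text
t: 9.48
tool_pos: [0.4974, 0.3276, 0.042]
tool_rot: [-3.111, -0.377, -0.022]
contact_force: [-0.2, 0.2, 0.2]
opening: 0.0002
```

jog_arm([
  {"dx":0,"dy":0,"dz":-0.03,"twist":0},
  {"dx":0,"dy":0,"dz":-0.06,"twist":0},
])

```text
t: 9.72
tool_pos: [0.498, 0.328, 0.0391]
tool_rot: [-3.11, -0.377, -0.025]
contact_force: [0.4, 0.4, -0.3]
opening: 0.0001
```

jog_arm([
  {"dx":0,"dy":0,"dz":-0.015,"twist":0},
])

```text
t: 9.85
tool_pos: [0.498, 0.328, 0.0383]
tool_rot: [-3.11, -0.377, -0.025]
contact_force: [0.4, -0.1, -0.7]
opening: 0.0
```

jog_arm([
  {"dx":0,"dy":0,"dz":-0.015,"twist":0},
])

```text
t: 9.98
tool_pos: [0.4981, 0.3281, 0.0375]
tool_rot: [-3.11, -0.378, -0.025]
contact_force: [-0.2, 0.2, 0.8]
opening: -0.0001
```

jog_arm([
  {"dx":-0.01,"dy":0,"dz":-0.015,"twist":0},
  {"dx":-0.01,"dy":0,"dz":-0.03,"twist":0},
])

```text
t: 10.22
tool_pos: [0.4975, 0.3281, 0.0357]
tool_rot: [-3.11, -0.378, -0.026]
contact_force: [-0.4, -0.4, 0.6]
opening: -0.0001
```

jog_arm([
  {"dx":0,"dy":0,"dz":-0.015,"twist":0},
  {"dx":0,"dy":0,"dz":-0.03,"twist":0},
])

```text
t: 10.48
tool_pos: [0.4974, 0.3281, 0.0338]
tool_rot: [-3.11, -0.378, -0.025]
contact_force: [0.1, -0.2, 0.3]
opening: 0.0001
```

jog_arm([
  {"dx":0,"dy":0,"dz":-0.015,"twist":0},
])

```text
t: 10.6
tool_pos: [0.4974, 0.3281, 0.0328]
tool_rot: [-3.11, -0.378, -0.025]
contact_force: [0.2, 0.4, -0.3]
opening: 0.0003
```

jog_arm([
  {"dx":0,"dy":0,"dz":-0.015,"twist":0},
])

```text
t: 10.72
tool_pos: [0.4974, 0.3281, 0.0318]
tool_rot: [-3.11, -0.378, -0.025]
contact_force: [-0.1, 0.1, 0.4]
opening: -0.0003
```

jog_arm([
  {"dx":0,"dy":0,"dz":-0.015,"twist":0},
])

```text
t: 10.85
tool_pos: [0.4974, 0.3281, 0.0308]
tool_rot: [-3.11, -0.378, -0.025]
contact_force: [0.3, -0.0, 0.4]
opening: -0.0
```

jog_arm([
  {"dx":0,"dy":0,"dz":-0.015,"twist":0},
])

```text
t: 10.98
tool_pos: [0.4974, 0.3281, 0.0299]
tool_rot: [-3.11, -0.378, -0.025]
contact_force: [-0.0, -0.4, 0.3]
opening: 0.0003
```

```bash
cat > chk.py <<'E'
from h import *
a=[grab("top") for _ in range(2)];o=ctrl.get_obs();print(o["t"],o["tool_pos"].round(4),o["contact_force"].round(2),o["effort"].round(2))
W=np.median([world(x) for x in a],0)
print((W[229:244,170:186,2]*1000).astype(int))
cv2.imwrite("pics/c%d.png"%int(o["t"]*100),cv2.resize(a[0]["frame"][200:270,130:220,::-1],None,fx=8,fy=8))
E
python3 chk.py; ls pics
```

```text
11.075 [0.4974 0.328  0.0298] [ 0.12  0.06 -0.36] [-1.000e-02 -3.895e+01 -3.251e+01  1.000e-02 -7.000e-02 -0.000e+00]
[[318 305 173 170 167 162 137 138 137 136 139 146 147 143 141 139]
 [324 311 172 167 163 161 125 138 140 137 143 142 145 142 139 136]
 [326 318 305 164 159 109 123 125 139 137 138 136 131 137   2  -1]
 [332 324 312 111 107 119 121 125 131 130 126 122  34  14  -2   1]
 [336 326 317 107 113 115 120 124 119 113  39  39  33  22   7   0]
 [340 332 322 312 112 116 108 106  37  39  36  34  34  28  15   1]
 [345 335 324 316 105 103 103  37  36  39  35  35  35  32  22  11]
 [350 341 332 320  50  45  38  35  35  38  36  38  36  35  31  14]
 [356 346 338 327 315  42  37  37  38  34  34  37  33  38  35  19]
 [359 349 339 330 321  36 641  37  35  39  38  39  33  36  35  29]
 [364 355 346 335 324 315  36  36  37  35  34  35  38  36  34  32]
 [368 359 350 340 332 322  37  33  35  34  33  36  36  37  35  34]
 [374 364 356 346 334 323  36  37  34  34  35  32  34  36  37  33]
 [378 368 360 350 340 329 320  35  35  37  38  35  35  34  30  23]
 [383 373 364 355 347 336 326  37  35  37  36  33  28  20  15   9]]
c1107.png
crop0.png
s4.png
s6.png
scene0.png
t6.png
t7.png
t8.png
top0.png
y1.png
y2.png
y3.png
y4.png
y5.png
z0.png
```

Still no contact: the button pixel at (174,236) reads 50 mm. The arm tracks freely, so I'll continue down.

jog_arm([
  {"dx":0,"dy":0,"dz":-0.015,"twist":0},
])

```text
t: 11.2
tool_pos: [0.4974, 0.328, 0.0289]
tool_rot: [-3.11, -0.378, -0.025]
contact_force: [0.9, 0.7, 0.0]
opening: 0.0001
```

jog_arm([
  {"dx":0,"dy":0,"dz":-0.015,"twist":0},
])

```text
t: 11.32
tool_pos: [0.4974, 0.3281, 0.028]
tool_rot: [-3.11, -0.378, -0.025]
contact_force: [0.0, -0.6, -0.0]
opening: -0.0
```

jog_arm([
  {"dx":0,"dy":0,"dz":-0.015,"twist":0},
])

```text
t: 11.45
tool_pos: [0.4975, 0.3281, 0.0273]
tool_rot: [-3.11, -0.378, -0.025]
contact_force: [-1.7, -1.0, 2.2]
opening: -0.0001
```

jog_arm([
  {"dx":0,"dy":0,"dz":-0.015,"twist":0},
])

```text
t: 11.58
tool_pos: [0.4975, 0.3281, 0.0267]
tool_rot: [-3.11, -0.378, -0.025]
contact_force: [-1.3, -0.4, 2.1]
opening: 0.0001
```

Contact: about 2.2 N at a reading of z≈0.0277, so the real tip is about 22 mm higher than reported. I expect the stop at a reading of about 0.0197. Continuing gently.

jog_arm([
  {"dx":0,"dy":0,"dz":-0.02,"twist":0},
  {"dx":0,"dy":0,"dz":-0.04,"twist":0},
])

```text
t: 11.82
tool_pos: [0.4975, 0.3281, 0.0243]
tool_rot: [-3.11, -0.378, -0.025]
contact_force: [-1.3, -0.8, 3.8]
opening: 0.0
```

jog_arm([
  {"dx":0,"dy":0,"dz":-0.02,"twist":0},
  {"dx":0,"dy":0,"dz":-0.04,"twist":0},
])

```text
t: 12.08
tool_pos: [0.4975, 0.3281, 0.0218]
tool_rot: [-3.11, -0.378, -0.025]
contact_force: [-0.1, -0.3, 3.1]
opening: 0.0001
```

jog_arm([
  {"dx":0,"dy":0,"dz":-0.015,"twist":0},
])

```text
t: 12.2
tool_pos: [0.4975, 0.3281, 0.0209]
tool_rot: [-3.11, -0.378, -0.025]
contact_force: [-1.2, -1.3, 2.3]
opening: 0.0001
```

jog_arm([
  {"dx":0,"dy":0,"dz":-0.015,"twist":0},
])

```text
t: 12.32
tool_pos: [0.4975, 0.3281, 0.0199]
tool_rot: [-3.11, -0.378, -0.025]
contact_force: [-0.7, -0.6, 2.9]
opening: 0.0003
```

jog_arm([
  {"dx":0,"dy":0,"dz":-0.01,"twist":0},
])

```text
t: 12.45
tool_pos: [0.4975, 0.3281, 0.0196]
tool_rot: [-3.11, -0.378, -0.025]
contact_force: [-3.6, -1.5, 7.4]
opening: 0.0001
```

The force rose to 7.4 N at reading 0.0196: that's the firm stop. Now I'll go up and across to blue, keeping high.

jog_arm([
  {"dx":0,"dy":0,"dz":0.4,"twist":0},
  {"dx":0,"dy":0,"dz":1.2,"twist":0},
  {"dx":0.2,"dy":-0.7,"dz":1.8,"twist":0},
  {"dx":0.4,"dy":-1.6,"dz":1.8,"twist":0},
  {"dx":0.6,"dy":-2.5,"dz":1.8,"twist":0},
])

```text
t: 13.08
tool_pos: [0.5343, 0.1769, 0.1282]
tool_rot: [-3.11, -0.379, -0.028]
contact_force: [0.0, 0.7, -0.2]
opening: -0.0
```

jog_arm([
  {"dx":0.15,"dy":-0.9,"dz":0,"twist":0},
  {"dx":0.3,"dy":-1.8,"dz":0,"twist":0},
  {"dx":0.5,"dy":-2.6,"dz":0,"twist":0},
  {"dx":0.5,"dy":-2.9,"dz":0,"twist":0},
])

```text
t: 13.58
tool_pos: [0.5647, 0.0005, 0.1279]
tool_rot: [-3.111, -0.375, -0.029]
contact_force: [0.1, 1.6, -0.3]
opening: 0.0001
```

```bash
python3 - <<'E'
from h import *
d=grab("top");o=ctrl.get_obs();print(o["t"],o["tool_pos"].round(4),o["tool_rot"].round(3))
W=world(d);h=cv2.cvtColor(d["frame"],cv2.COLOR_RGB2HSV);s=np.s_[220:252,154:188]
m=(abs(h[s][...,0].astype(int)-25)<6)&(h[s][...,1]>200)&(W[s][...,2]>.03)&(W[s][...,2]<.1)
print(m.sum(),np.median(W[s][m],0).round(4))
cv2.imwrite("pics/b1.png",cv2.resize(d["frame"][150:300,120:370,::-1],None,fx=3.2,fy=3.2))
E
```

```text
13.625 [ 5.644e-01 -2.000e-04  1.278e-01] [-3.111 -0.375 -0.028]
124 [0.4949 0.3281 0.0421]
```

View pics/b1.png

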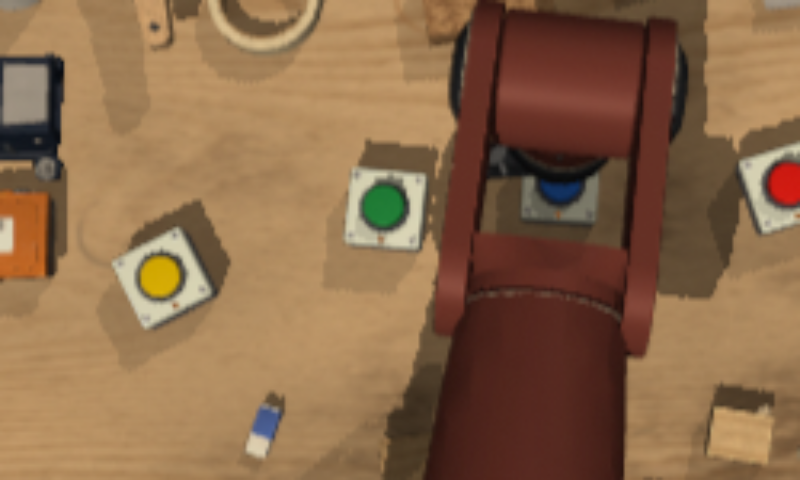

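Yellow now reads 42.1 mm, so it is fully in, and its box has not moved. The hand is above blue, at (560,185) in the crop. Next I'll descend to a reading of about 0.031, just above contact.

jog_arm([
  {"dx":0.01,"dy":-0.06,"dz":-0.6,"twist":0},
  {"dx":0.01,"dy":-0.06,"dz":-1.2,"twist":0},
  {"dx":0.01,"dy":-0.06,"dz":-1.45,"twist":0},
  {"dx":0.01,"dy":-0.06,"dz":-1.58,"twist":0},
  {"dx":0.01,"dy":-0.06,"dz":-1.58,"twist":0},
])

```text
t: 14.25
tool_pos: [0.5654, -0.0034, 0.0335]
tool_rot: [-3.111, -0.376, -0.029]
contact_force: [0.2, 0.5, 0.2]
opening: 0.0003
```

jog_arm([
  {"dx":0,"dy":0,"dz":-0.02,"twist":0},
  {"dx":0,"dy":0,"dz":-0.04,"twist":0},
])

```text
t: 14.5
tool_pos: [0.5664, -0.0034, 0.0323]
tool_rot: [-3.112, -0.376, -0.033]
contact_force: [0.2, -0.3, -0.0]
opening: 0.0001
```

jog_arm([
  {"dx":-0.01,"dy":0,"dz":-0.03,"twist":0},
  {"dx":-0.02,"dy":0,"dz":-0.06,"twist":0},
  {"dx":-0.02,"dy":0,"dz":-0.08,"twist":0},
])

```text
t: 14.88
tool_pos: [0.5651, -0.0035, 0.0275]
tool_rot: [-3.112, -0.376, -0.032]
contact_force: [-0.6, 0.0, 1.9]
opening: 0.0002
```

jog_arm([
  {"dx":0,"dy":0,"dz":-0.02,"twist":0},
  {"dx":0,"dy":0,"dz":-0.04,"twist":0},
])

```text
t: 15.12
tool_pos: [0.5651, -0.0035, 0.0252]
tool_rot: [-3.112, -0.376, -0.032]
contact_force: [-1.9, 0.9, 2.8]
opening: -0.0
```

jog_arm([
  {"dx":0,"dy":0,"dz":-0.02,"twist":0},
  {"dx":0,"dy":0,"dz":-0.04,"twist":0},
])

```text
t: 15.38
tool_pos: [0.565, -0.0035, 0.0228]
tool_rot: [-3.112, -0.376, -0.032]
contact_force: [-1.9, 0.3, 2.8]
opening: -0.0001
```

jog_arm([
  {"dx":0,"dy":0,"dz":-0.015,"twist":0},
  {"dx":0,"dy":0,"dz":-0.03,"twist":0},
])

```text
t: 15.62
tool_pos: [0.565, -0.0034, 0.0209]
tool_rot: [-3.112, -0.376, -0.032]
contact_force: [-1.3, -0.3, 2.1]
opening: -0.0
```

jog_arm([
  {"dx":0,"dy":0,"dz":-0.015,"twist":0},
])

```text
t: 15.75
tool_pos: [0.565, -0.0035, 0.02]
tool_rot: [-3.112, -0.376, -0.032]
contact_force: [-1.1, -0.2, 4.0]
opening: -0.0001
```

jog_arm([
  {"dx":0,"dy":0,"dz":-0.01,"twist":0},
])

```text
t: 15.88
tool_pos: [0.5651, -0.0035, 0.0196]
tool_rot: [-3.112, -0.376, -0.032]
contact_force: [-3.4, 0.6, 6.5]
opening: 0.0002
```

Blue is at its stop too (6.5 N at 0.0196). Now up and over to green.

jog_arm([
  {"dx":0,"dy":0,"dz":0.4,"twist":0},
  {"dx":0,"dy":0,"dz":1.2,"twist":0},
  {"dx":-0.1,"dy":0.7,"dz":1.8,"twist":0},
  {"dx":-0.2,"dy":1.6,"dz":1.8,"twist":0},
  {"dx":-0.28,"dy":2.42,"dz":1.8,"twist":0},
])

```text
t: 16.5
tool_pos: [0.5485, 0.1432, 0.1282]
tool_rot: [-3.112, -0.375, -0.035]
contact_force: [0.5, 0.1, 0.2]
opening: 0.0003
```

jog_arm([
  {"dx":0,"dy":0,"dz":0,"twist":0},
])

```text
t: 16.62
tool_pos: [0.5479, 0.1458, 0.1278]
tool_rot: [-3.111, -0.382, -0.035]
contact_force: [0.1, 0.7, -0.3]
opening: 0.0002
```

```bash
python3 - <<'E'
from h import *
d=grab("top");o=ctrl.get_obs();print(o["t"],o["tool_pos"].round(4),o["tool_rot"].round(3))
W=world(d);h=cv2.cvtColor(d["frame"],cv2.COLOR_RGB2HSV);s=np.s_[192:222,280:310]
print(h[207,295])
m=(abs(h[s][...,0].astype(int)-int(h[207,295,0]))<10)&(h[s][...,1]>150)&(W[s][...,2]>.03)&(W[s][...,2]<.1)
print(m.sum(),np.median(W[s][m],0).round(4))
cv2.imwrite("pics/g1.png",cv2.resize(d["frame"][150:300,120:370,::-1],None,fx=3.2,fy=3.2))
E
```

```text
16.675 [0.5482 0.1445 0.1278] [-3.111 -0.379 -0.035]
[108 209  99]
119 [ 0.5644 -0.0046  0.042 ]
```

View pics/g1.png

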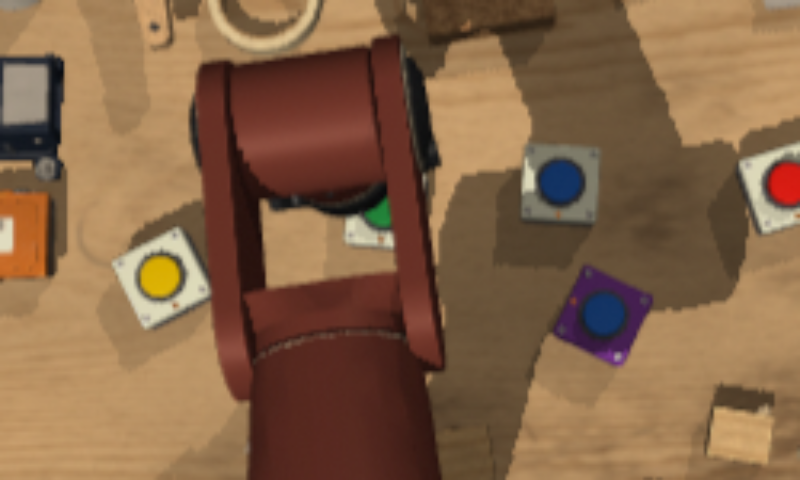

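Blue, at (562,182) in the crop, reads 42.0 mm, so it is in and its box hasn't moved. Now green.

jog_arm([
  {"dx":0,"dy":-0.04,"dz":-0.6,"twist":0},
  {"dx":0,"dy":-0.04,"dz":-1.2,"twist":0},
  {"dx":0,"dy":-0.04,"dz":-1.45,"twist":0},
  {"dx":0,"dy":-0.04,"dz":-1.58,"twist":0},
  {"dx":0,"dy":-0.04,"dz":-1.58,"twist":0},
])

```text
t: 17.3
tool_pos: [0.5488, 0.1417, 0.0335]
tool_rot: [-3.112, -0.378, -0.036]
contact_force: [0.4, -0.0, 0.1]
opening: 0.0
```

jog_arm([
  {"dx":0,"dy":0,"dz":-0.03,"twist":0},
  {"dx":0,"dy":0,"dz":-0.06,"twist":0},
  {"dx":0,"dy":0,"dz":-0.08,"twist":0},
])

```text
t: 17.68
tool_pos: [0.5491, 0.1418, 0.0291]
tool_rot: [-3.112, -0.379, -0.038]
contact_force: [0.3, 0.4, 0.1]
opening: 0.0
```

jog_arm([
  {"dx":0,"dy":0,"dz":-0.02,"twist":0},
  {"dx":0,"dy":0,"dz":-0.04,"twist":0},
])

```text
t: 17.92
tool_pos: [0.5492, 0.1419, 0.0271]
tool_rot: [-3.112, -0.379, -0.038]
contact_force: [-0.9, 0.1, 3.3]
opening: -0.0002
```

jog_arm([
  {"dx":0,"dy":0,"dz":-0.02,"twist":0},
  {"dx":0,"dy":0,"dz":-0.04,"twist":0},
])

```text
t: 18.18
tool_pos: [0.5492, 0.1419, 0.0248]
tool_rot: [-3.112, -0.379, -0.038]
contact_force: [-2.1, -1.3, 3.3]
opening: 0.0001
```

jog_arm([
  {"dx":0,"dy":0,"dz":-0.02,"twist":0},
  {"dx":0,"dy":0,"dz":-0.04,"twist":0},
])

```text
t: 18.42
tool_pos: [0.5492, 0.1419, 0.0223]
tool_rot: [-3.112, -0.379, -0.038]
contact_force: [-1.3, -0.2, 2.4]
opening: -0.0001
```

jog_arm([
  {"dx":0,"dy":0,"dz":-0.015,"twist":0},
])

```text
t: 18.55
tool_pos: [0.5492, 0.1419, 0.0213]
tool_rot: [-3.112, -0.379, -0.038]
contact_force: [-1.7, -0.6, 2.6]
opening: -0.0
```

jog_arm([
  {"dx":0,"dy":0,"dz":-0.015,"twist":0},
])

```text
t: 18.68
tool_pos: [0.5492, 0.1419, 0.0204]
tool_rot: [-3.112, -0.379, -0.038]
contact_force: [-0.6, 0.3, 2.6]
opening: 0.0002
```

jog_arm([
  {"dx":0,"dy":0,"dz":-0.015,"twist":0},
])

```text
t: 18.8
tool_pos: [0.5493, 0.1419, 0.0196]
tool_rot: [-3.112, -0.379, -0.038]
contact_force: [-3.0, -0.7, 7.3]
opening: -0.0004
```

jog_arm([
  {"dx":0,"dy":0,"dz":0.0,"twist":0},
])

```text
t: 18.92
tool_pos: [0.5492, 0.1419, 0.0197]
tool_rot: [-3.112, -0.379, -0.037]
contact_force: [-2.3, -0.9, 3.1]
opening: 0.0002
```

Green is at its stop (7.3 N at 0.0196). I'll raise the hand clear and move aside so all the boxes can be seen.

jog_arm([
  {"dx":0,"dy":0,"dz":0.4,"twist":0},
  {"dx":0,"dy":0,"dz":1.2,"twist":0},
  {"dx":0,"dy":0,"dz":2.1,"twist":0},
  {"dx":0,"dy":-0.6,"dz":2.8,"twist":0},
  {"dx":-0.2,"dy":-1.5,"dz":3.0,"twist":0},
])

```text
t: 19.55
tool_pos: [0.5395, 0.0516, 0.2038]
tool_rot: [-3.112, -0.383, -0.049]
contact_force: [0.2, -0.6, -0.2]
opening: -0.0001
```

jog_arm([
  {"dx":-0.1,"dy":-0.9,"dz":0,"twist":0},
  {"dx":-0.2,"dy":-1.8,"dz":0,"twist":0},
  {"dx":-0.4,"dy":-2.7,"dz":0,"twist":0},
  {"dx":-0.5,"dy":-2.7,"dz":0,"twist":0},
  {"dx":-0.5,"dy":-2.7,"dz":0,"twist":0},
])

```text
t: 20.18
tool_pos: [0.5093, -0.1101, 0.2033]
tool_rot: [-3.112, -0.382, -0.049]
contact_force: [-0.3, -0.2, -0.4]
opening: 0.0002
```

```bash
python3 - <<'E'
from h import *
import pickle
d=grab("top");e=grab("scene");o=ctrl.get_obs();print(o["t"],o["tool_pos"].round(4),o["contact_force"].round(2),np.abs(o["dq"]).max())
d0=pickle.load(open("top.pkl","rb"))
for n,(u,v) in dict(yellow=(170,236),green=(240,214),blue=(295,207),red=(366,208),purple=(308,249)).items():
  for x in(d0,d):
    W=world(x);h=cv2.cvtColor(x["frame"],cv2.COLOR_RGB2HSV);s=np.s_[v-14:v+15,u-14:u+15];w=W[s]
    m=(abs(h[s][...,0].astype(int)-int(h[v,u,0]))<10)&(h[s][...,1]>140)&(w[...,2]>.038)&(w[...,2]<.06)
    print(n,m.sum(),np.median(w[m],0).round(4))
cv2.imwrite("pics/f1.png",d["frame"][...,::-1]);cv2.imwrite("pics/f2.png",e["frame"][...,::-1])
E
```

```text
20.275 [ 0.5097 -0.1093  0.2035] [0.31 0.49 0.43] 0.011023656635966815
yellow 140 [0.4945 0.3271 0.0495]
yellow 126 [0.4953 0.3274 0.0418]
green 127 [0.5471 0.1425 0.0499]
green 107 [0.5476 0.1413 0.0424]
blue 131 [ 0.5641 -0.0046  0.0493]
blue 117 [ 0.5649 -0.0047  0.042 ]
red 137 [ 0.5556 -0.1906  0.0498]
red 0 [nan nan nan]
purple 131 [ 0.4529 -0.0353  0.0499]
purple 112 [ 0.4546 -0.0329  0.0497]
  return _methods._mean(a, axis=axis, dtype=dtype,
  ret = um.true_divide(
```

View pics/f1.png

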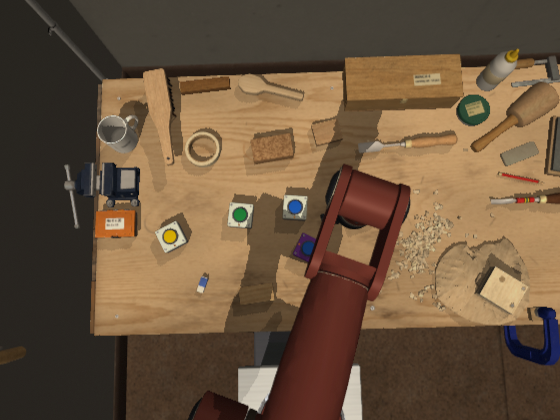

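In the final view, yellow (170,236), green (240,215) and blue (295,207) are all in, at 41.8, 42.4 and 42.0 mm. Their boxes haven't moved, and the visible bystanders lie where they were. Red is hidden under the raised arm, and the tool never went down near it. Handing in.

```bash
python3 -c "
from station import ctrl
print(ctrl.finish_job())"
```

```text
the job is handed in; nothing more can be done
None
```

I pressed yellow, then blue, then green with the shut fingertips, each down to its firm stop. The highest force I read was about 8 N, and I handed the job in at about 20 s of the 42 s allowed.

**Last checks:**
- **Buttons:** the tops measured 41.8 mm (yellow), 42.0 mm (blue) and 42.4 mm (green), against 42 mm for fully in.
- **Boxes and bystanders:** the yellow, blue and green box positions changed by about 1 mm, within measuring error. The bystanders I could see lie where they were, but I only checked them by eye.
- **Hand:** it finished raised, about 0.2 m up, touching nothing.

**What failed or disagreed:**
- **Height reading:** the reported tool height was about 22 mm lower than the real fingertip. My first press on yellow stopped short of the button, and the camera showed it still out. I checked that the fingers were really shut and went by the contact force instead. First contact came at a reading of about 0.028 m and the stop at about 0.0196 m, on all three buttons.
- **Red button:** the arm hid it in the last picture, so I couldn't measure it again. The tool never went down near it.
- **Purple look-alike:** it was partly hidden, so its roughly 2 mm apparent shift comes from that. Its button still reads out at 49.7 mm.

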